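# Turn the kitchen scale round the corner post and park it

### The job

The square kitchen scale lies sideways in front of its parking bay. Keep it flat on the ledge and push it round against the fixed corner post by a quarter turn, so that its display faces out of the bay's open near end and its side lies flat along the rail; then slide it along the rail until it meets the stop bar, lean on it firmly for a moment so that it is home, and back away. Push gently enough never to strain the scale (20 N at most), and leave the things around it alone.

Things in the scene. Friction and masses are not known exactly. Their poses are not given: they have to be found in the camera images.
- scale: Square kitchen scale, 125 x 125 mm, 24 mm high, 0.35 to 0.58 kg, too wide to grip; white, steel plate, dark display along its -x edge. Origin: centre of its underside; z up. It starts turned about +90 degrees (within 7) from the rail's x axis and needs a clockwise turn; at the end its x axis points along the rail's. Push its +y side to turn it; its -y side first faces the post, ends on the rail.
- scale_display (a point): Middle of the scale's display, 47 mm from the scale's centre towards its -x edge, 22 mm up. At the start the display is at the scale's end nearest the post.
- rail: Fixed steel rail of the bay, 28 mm high, 16 mm thick (y -8 to +8 mm), from x = 0 to 165 mm in its own frame. Origin: on the ledge at its near end, on the post's axis. x runs along the rail into the bay, away from the open near end; the bay is on its +y side, and the scale lies flat against the rail when the scale's centre is at y = 70.5 mm.
- post: Fixed round corner post in a grippy grey rubber sleeve, 16 mm in diameter, 46 mm high, at the rail's near end (origin on its axis, at the ledge). At the start the scale's -y side is 8 to 40 mm short of it, and the post stands 7 to 46 mm in from the scale's display end. Sliding the scale on the ledge takes about 1 to 4 N, more at starts and in the turn.
- stop: End stop of the bay, fixed; origin and axes are the rail's. It holds a rigid steel bar across the bay (y 15 to 125 mm, 2 to 26 mm high), whose near face is set anywhere from x = 139 to 155 mm: not reported, to be seen or felt. Home needs the scale pressed on the bar with more than 4 N for 0.3 s, on top of the force that sliding takes.
- cup: Bystander: white espresso cup, 62 mm across, 58 mm high, standing behind the rail (on its -y side). Origin: centre of its underside.
- formula: Bystander: pale translucent plastic formula container with twist cap, 84 mm across, 130 mm high. Origin: centre of its underside.
- saucer: Bystander: steel saucer, 124 mm across, 8 mm high. Origin: centre of its underside.
- funnel: Bystander: aluminium funnel, upside down on the saucer, 84 mm across, 75 mm high. Origin: centre of its rim, at the saucer's top.
Not all that is in view belongs to the job. Of the things shaped like the scale, the white one is meant.

How it is judged:
On the way, in this order (a step that is already met when the one before it is completed fails the run):
1. the scale is turning against the corner post (pressed on it while 20 to 70 degrees short of square) (contact force between scale and post above 0.3 N and angle between the x axis of scale and the x axis of rail, either way round between 0.35 and 1.22 rad), for 0.1 s.
2. the scale is square to the rail and flat along it, display outwards (angle between the x axis of scale and the x axis of rail, either way round below 0.06 rad and x of scale_display in the frame of rail below 0.06 m and y of scale in the frame of rail between 0.067 and 0.0745 m), for 0.2 s.
3. the scale is pressed home on the stop bar with more than 4 N for 0.3 s (contact force between scale and stop above 4 N and angle between the x axis of scale and the x axis of rail, either way round below 0.06 rad and y of scale in the frame of rail between 0.067 and 0.0745 m), for 0.3 s.
At the end, for the whole second after the job is handed in: The scale is at rest flat on the ledge, display outwards, within 0.06 rad of the rail's direction, its side within 4 mm of the rail and its back edge within 2.5 mm of the stop bar (all of step 2 and x of bar in the frame of scale below 0.071 m and height (world z) of scale below 0.004 m and angle between scale's own z axis and vertical below 0.05 rad and linear speed of scale below 0.01 m/s); the robot touches nothing.
It fails at once if the scale is pushed with more than 20 N (contact force between any of the arm, the fingers and scale above 20 N).
It fails at once if the scale is lifted or tipped (height (world z) of scale above 0.008 m or angle between scale's own z axis and vertical above 0.15 rad).
It fails at once if a bystander is disturbed (moved over 10 mm) (distance of any of cup, formula, saucer, funnel from where it was at the start of the episode above 0.01 m).
It also fails if it takes over 72 s, if anything falls off the work surface, if the arm or the gripper's body presses on something with over 40 N, if the wrist force passes 120 N, or if a joint passes its speed limit or range.

### The arm

A 7-joint arm with a two-finger parallel gripper is mounted at the origin on the work surface. World frame = base frame: x ahead of the robot, y to its left, z up, the work surface at z = 0. Lengths are in m, angles in rad, forces in N, time in s.
With the tool pointing down it reaches from about 0.425 to 0.825 m from the base axis. Payload 3.6 kg.
Tool frame: the origin (TCP) lies at the very end of the fingers, on their centre line; the grasp point (between the pads) lies 19 mm behind it; z points along the fingers, y is the direction in which the jaws open and shut (so a half turn about z gives the same grasp; the last joint's range is limited). The gripper opens to 93 mm and grips with 3 to 60 N. Pads are 15 mm wide; open, the fingers measure 128 mm over their backs; the gripper's body (75 mm by 188 mm) begins 65 mm behind the grasp point.
Start: joints at [1.127, 0.615, -0.013, 1.423, 0.008, 1.103, -0.04], TCP at [0.263, -0.594, 0.219] pointing down, gripper open.
Joint ranges: [-3.12, 3.12], [-0.3, 2.06], [-1.34, 1.32], [0.26, 2.42], [-1.36, 4.5], [0.01, 1.98], [-2.84, 2.84]. Speed limits (rad/s): [2.79, 2.79, 3.14, 3.14, 3.14, 3.14, 3.14].

### API

Orientations are given as a 3x3 rotation matrix whose columns are the frame's x, y, z axes.
In Python, from bench import ctrl gives the robot as it stands.
- The arm moves only by the tool jog_arm, never from a script. Its argument "deltas" is a list of rows, each an object with "turn": the turn, a rotation vector about the tool's x, y, z in degrees, a list of three; "travel": the shift along the tool's x, y, z in mm, a list of three; "gripper": the finger opening in mm, from 0 to 93. A call has 1 to 8 rows; each row is the pose to reach, as a shift and turn from the pose measured when the call began, along the tool's axes at that moment; what a row does not reach only later rows make up. A row lasts 1/8 s, in which the tool goes at most 62.5 mm and 10.7 degrees, less where a joint would pass 70% of its speed; a pose out of reach is approached as far as the arm can. A call with a gripper value outside its range is refused whole. The fingers move at their own pace and stop on an object; "squeeze" is the grip in N (left out, the last holds). Time passes only in rows, so rows that repeat a pose let the fingers close. It gives the time, the measured TCP pose, the force and the opening at its end, in the units of the state.
- ctrl.state(): the state, without advancing time (a new reading comes with each control period).
- ctrl.snapshot(name): name is "scene" or "top"; returns the picture (400x640x3 uint8, blue, green, red); there is no depth.
- ctrl.get_calibration(name): a dict with "intrinsics" (3x3 intrinsics, pixels), "camera_from_world" (4x4, takes a point from world to camera coordinates). Camera axes: x right, y up, looking along -z (the intrinsics and any distortion apply to the point x, -y, -z); pixel columns grow to the right and rows downward; lengths in m; the calibration is good to about 2 mm. A picture is of the moment at which its call begins. get_calibration takes no time and is no camera call.
- ctrl.sign_off(): hands the job in, once; it reports no verdict.
The state is a dict: "time": time; "q": joint angles; "dq": joint speeds; "joint_efforts": joint torques, N m; "tcp_pos": TCP position; "tool_rot": TCP orientation; "wrist_force": force on the tool from outside, world axes, zero at the start; "wrist_torque": the same for the moment, N m; "opening": opening from 0.0 (shut) to 1.0 (fully open).
Only numpy, scipy, OpenCV 4.12 (cv2) and the standard library are available. Lean on these libraries where they do the work, as an engineer would, in place of code of your own. Each camera call takes 0.05 s, during which the arm holds its last target. There are 200 camera calls.

## Working session

There is one attempt and no reset: what is moved stays moved. The work goes in short steps, Python scripts to look and compute and a tool call to move; the robot and the scene stay as the last step left them, time stands still between calls to the robot, and variables do not carry over. Pictures are saved under pics/ and viewed, about 8 in all and at most 12, crops included, and the job is handed in when it is done.

Besides the shell and the picture viewer there is one more tool, called after "Emit:" by a JSON object that holds its "api" and its "payload". jog_arm: Moves the arm, as the interface text tells. Its arguments: {"type":"object","properties":{"deltas":{"type":"array","items":{"type":"object","properties":{"turn":{"type":"array","items":{"type":"number"}},"travel":{"type":"array","items":{"type":"number"}},"gripper":{"type":"number"}}}},"squeeze":{"type":"number"}},"required":["deltas"]}

```bash
mkdir -p pics; ls; python3 - <<'E'
from bench import ctrl
import cv2
s=ctrl.state();print(s['time'],s['tcp_pos'],s['tool_rot'],s['opening'],s['wrist_force'])
for n in("scene","top"):
    cv2.imwrite(f"pics/{n}0.png",ctrl.snapshot(n));c=ctrl.get_calibration(n);print(n,c)
E
```

```text
pics
0.0 [ 0.26281517 -0.59365294  0.21751716] [[ 9.14373174e-01  4.04871054e-01 -1.06205751e-03]
 [ 4.04872443e-01 -9.14370388e-01  2.25790936e-03]
 [-5.69517937e-05 -2.49456957e-03 -9.99996887e-01]] 0.9987962695866955 [ 0.60125004 -0.7229346  -0.51201523]
scene {'intrinsics': array([[513.97192946,   0.        , 313.24543062],
       [  0.        , 513.97192946, 201.51969008],
       [  0.        ,   0.        ,   1.        ]]), 'camera_from_world': array([[ 0.56134682,  0.82757101, -0.00399687, -0.22342354],
       [-0.59373452,  0.40608903,  0.69467332,  0.26011135],
       [ 0.57651458, -0.38757958,  0.71931426, -1.63252207],
       [ 0.        ,  0.        ,  0.        ,  1.        ]])}
top {'intrinsics': array([[473.27437406,   0.        , 326.70277155],
       [  0.        , 473.27437406, 205.6906791 ],
       [  0.        ,   0.        ,   1.        ]]), 'camera_from_world': array([[-6.51055210e-04, -9.99797369e-01,  2.01195511e-02,
        -6.39998535e-02],
       [ 9.80878295e-01,  3.27721273e-03,  1.94594530e-01,
        -4.31818703e-01],
       [-1.94621035e-01,  1.98615228e-02,  9.80677405e-01,
        -1.41486200e+00],
       [ 0.00000000e+00,  0.00000000e+00,  0.00000000e+00,
         1.00000000e+00]])}
```

View pics/top0.png

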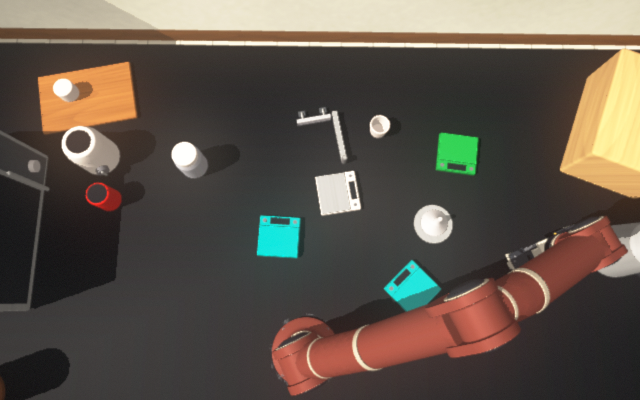

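View pics/scene0.png

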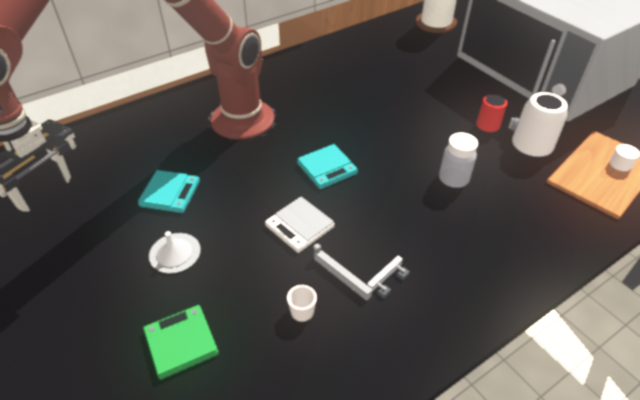

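Top view candidates are the white scale (338,193), cyan ones at (279,236) and (412,287), and a green one at (457,154). White is the one meant. The rail runs from (345,160) to (335,112), the stop bar is near (315,119), the cup is at (379,126), and the saucer with funnel is at (433,223).

```bash
cat > h.py <<'E'
import numpy as np, cv2
from bench import ctrl
def unproj(n,uv,z):
    c=ctrl.get_calibration(n);K=c['intrinsics'];T=c['camera_from_world'];R=T[:3,:3];t=T[:3,3]
    d=np.linalg.inv(K)@[uv[0],uv[1],1];d=R.T@(d*[1,-1,-1]);o=-R.T@t
    return o+d*(z-o[2])/d[2]
def crop(n,x0,y0,x1,y1,k,out):
    im=ctrl.snapshot(n)[y0:y1,x0:x1];cv2.imwrite(out,cv2.resize(im,None,fx=k,fy=k,interpolation=cv2.INTER_CUBIC))
def proj(n,p):
    c=ctrl.get_calibration(n);q=(c['camera_from_world']@np.r_[p,1])[:3]*[1,-1,-1];u=c['intrinsics']@q;return u[:2]/u[2]
E
python3 - <<'E'
from h import *
crop("top",290,95,390,225,4.5,"pics/c1.png")
E
```

```text
(no output)
```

View pics/c1.png

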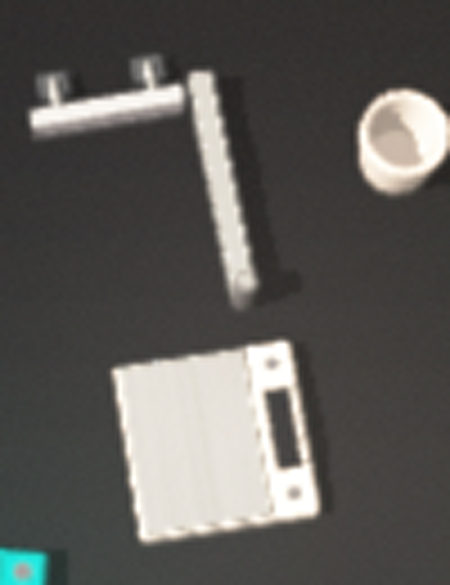

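```bash
python3 - <<'E'
from h import *
f=lambda x,y,z:unproj("top",(290+(x+.5)/4.5-.5,95+(y+.5)/4.5-.5),z)
np.set_printoptions(precision=4,suppress=True)
C=np.array([f(113,370,.024),f(288,341,.024),f(320,515,.024),f(143,542,.024)]);print(C,np.linalg.norm(C-np.roll(C,1,0),axis=1))
print('cen',C.mean(0))
xs=(C[0]-C[1])+(C[3]-C[2]);print('scale x dir deg',np.degrees(np.arctan2(xs[1],xs[0])))
a=f(202,72,.028);b=f(244,285,.028);r=a-b;print('rail',a,b,np.linalg.norm(r),np.degrees(np.arctan2(r[1],r[0])))
p=f(243,278,.046);print('post top guess',p)
ex=r[:2]/np.linalg.norm(r[:2]);ey=np.array([-ex[1],ex[0]])
base=a[:2]-.165*ex
print('base from far end',base)
for P in [*C,C.mean(0),f(32,125,.026),f(185,105,.026)]:
    d=P[:2]-base;print('railframe',d@ex,d@ey)
E
```

```text
[[ 0.5285 -0.026   0.024 ]
 [ 0.5501 -0.1493  0.024 ]
 [ 0.4253 -0.17    0.024 ]
 [ 0.406  -0.0473  0.024 ]] [0.1244 0.1251 0.1265 0.1243]
cen [ 0.4775 -0.0981  0.024 ]
scale x dir deg 99.4735945033216
rail [ 0.7494 -0.0892  0.028 ] [ 0.5898 -0.1183  0.028 ] 0.1621778408315973 10.326197669213931
post top guess [ 0.5894 -0.1166  0.046 ]
base from far end [ 0.587  -0.1188]
railframe -0.040989622278960296 0.10177516661683339
railframe -0.041762867851598585 -0.023349768578334526
railframe -0.16827387090482376 -0.021405933463199227
railframe -0.16533602803286013 0.10283955231979856
railframe -0.10409059726706067 0.03996475422377456
railframe 0.14707474456368813 0.12728613679941822
railframe 0.1431251913177996 0.01644433048088627
```

```bash
cat >> h.py <<'E'
from scipy.spatial.transform import Rotation as Rn
np.set_printoptions(precision=4,suppress=True)
RB=np.array([.587,-.1188]);RA=np.radians(10.2)
ex=np.array([np.cos(RA),np.sin(RA)]);ey=np.array([-ex[1],ex[0]])
def w2r(p): d=np.asarray(p)[:2]-RB; return np.array([d@ex,d@ey])
def r2w(x,y,z): return np.r_[RB+x*ex+y*ey,z]
def status():
    s=ctrl.state();R=s['tool_rot'];f=s['wrist_force']
    print('t',round(s['time'],2),'rail xy mm',w2r(s['tcp_pos'])*1e3,'z',round(s['tcp_pos'][2]*1e3,1),'yaw_rail',round(np.degrees(np.arctan2(R[1,0],R[0,0])-RA),1),'F rail',f[:2]@ex,f[:2]@ey,f[2],'open',round(s['opening'],2))
    return s
def rows(tg):  # each: x,y,z mm rail frame, yaw deg of tool x rel rail, tilt deg
    s=status();R=s['tool_rot'];p=s['tcp_pos']
    for x,y,z,yaw,tilt in tg:
        a=RA+np.radians(yaw);Rt=np.array([[np.cos(a),np.sin(a),0],[np.sin(a),-np.cos(a),0],[0,0,-1.]])@Rn.from_euler('y',-tilt,degrees=True).as_matrix()
        print('travel',(R.T@(r2w(x/1e3,y/1e3,z/1e3)-p)*1e3).round(1),'turn',Rn.from_matrix(R.T@Rt).as_rotvec(degrees=True).round(1))
E
python3 - <<'E'
from h import *
rows([(-170,40,170,0,0),(-195,40,120,0,12),(-195,40,12,0,12)])
print(unproj("top",(433,223),.03),unproj("top",(279,236),.02))
E
```

```text
t 0.15 rail xy mm [-403.0804 -410.1094] z 217.8 yaw_rail 13.7 F rail -0.23065040789037727 0.0009778140527821324 -0.32931035354835836 open 1.0
travel [ 333.  -382.1   48.5] turn [-0.1  0.  13.7]
travel [ 308.7 -387.9   98.5] turn [  1.3 -11.9  13.6]
travel [ 308.7 -387.7  206.5] turn [  1.3 -11.9  13.6]
[ 0.3809 -0.3933  0.03  ] [0.3407 0.0833 0.02  ]
```

Emit:
{"api": "jog_arm", "payload": {"deltas": [{"travel": [40,-46,0],"turn": [0,0,2],"gripper": 0},{"travel": [80,-92,0],"turn": [0,0,4],"gripper": 0},{"travel": [120,-138,0],"turn": [0,0,6],"gripper": 0},{"travel": [160,-184,0],"turn": [0,0,8],"gripper": 0},{"travel": [200,-230,10],"turn": [0,0,10],"gripper": 0},{"travel": [240,-276,20],"turn": [0,0,12],"gripper": 0},{"travel": [280,-322,35],"turn": [0,0,13.7],"gripper": 0},{"travel": [320,-368,48],"turn": [0,0,13.7],"gripper": 0}], "squeeze": 10}}

```text
time: 1.15
tcp_pos: [0.4068, -0.126, 0.1702]
tool_rot: [[0.984, 0.176, -0.0], [0.176, -0.984, 0.002], [0.0, -0.002, -1.0]]
wrist_force: [1.3, -0.0, 0.9]
opening: 0.187
```

```bash
python3 - <<'E'
from h import *
rows([(-195,40,100,0,12),(-195,40,30,0,12),(-195,40,12,0,12)])
E
```

```text
t 1.15 rail xy mm [-178.5861   24.8185] z 170.2 yaw_rail -0.1 F rail 1.2928738309281491 -0.26956956077515315 0.865160228585636 open 0.19
travel [-16.4 -15.1  70.3] turn [ -0.1 -12.   -0. ]
travel [-16.5 -15.  140.3] turn [ -0.1 -12.   -0. ]
travel [-16.5 -14.9 158.3] turn [ -0.1 -12.   -0. ]
```

Emit:
{"api": "jog_arm", "payload": {"deltas": [{"travel": [-10,-8,30],"turn": [0,-6,0],"gripper": 0},{"travel": [-16,-15,70],"turn": [0,-12,0],"gripper": 0},{"travel": [-16,-15,95],"turn": [0,-12,0],"gripper": 0},{"travel": [-16,-15,95],"turn": [0,-12,0],"gripper": 0}]}}

```text
time: 1.65
tcp_pos: [0.3872, -0.1134, 0.074]
tool_rot: [[0.962, 0.177, -0.209], [0.174, -0.984, -0.035], [-0.212, -0.003, -0.977]]
wrist_force: [-1.1, -0.9, 0.5]
opening: 0.003
```

```bash
python3 - <<'E'
from h import *
s=status();print(s['q'],s['tool_rot'])
rows([(-195,40,30,0,12),(-195,40,12,0,12)])
crop("scene",220,130,420,310,3,"pics/c2.png")
E
```

```text
t 1.65 rail xy mm [-195.6603   40.6436] z 74.0 yaw_rail 0.0 F rail -1.2195732450561934 -0.6749523022656941 0.5441957567656446 open 0.0
[ 0.1699  0.5724  0.0074  2.105   0.1078  0.6687 -1.3075] [[ 0.9618  0.1769 -0.2091]
 [ 0.1735 -0.9842 -0.0345]
 [-0.2119 -0.0031 -0.9773]]
t 1.65 rail xy mm [-195.6603   40.6436] z 74.0 yaw_rail 0.0 F rail -1.2195732450561934 -0.6749523022656941 0.5441957567656446 open 0.0
travel [10.   0.8 42.9] turn [-0.2  0.2  0. ]
travel [13.8  0.8 60.4] turn [-0.2  0.2  0. ]
```

View pics/c2.png

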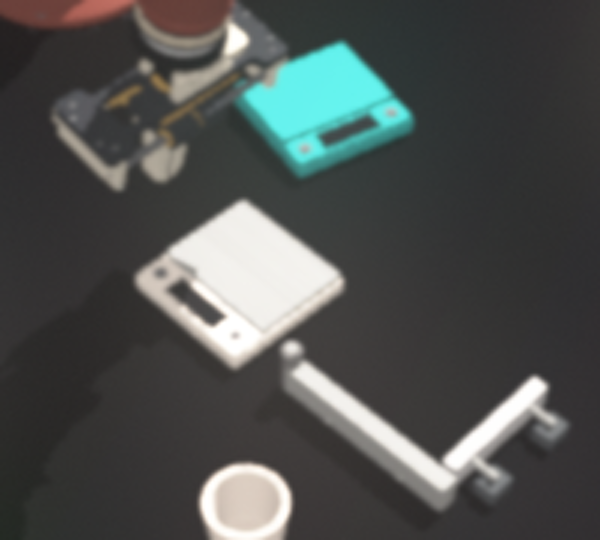

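The crop shows the shut fingers at about (150,165), clear of the scale's near side. The post is at (290,352) and the path down is free.

Emit:
{"api": "jog_arm", "payload": {"deltas": [{"travel": [7,1,30],"turn": [0,0,0],"gripper": 0},{"travel": [14,1,60],"turn": [0,0,0],"gripper": 0},{"travel": [14,1,60],"turn": [0,0,0],"gripper": 0}]}}

```text
time: 2.08
tcp_pos: [0.3887, -0.1148, 0.0135]
tool_rot: [[0.962, 0.175, -0.208], [0.172, -0.984, -0.035], [-0.211, -0.003, -0.977]]
wrist_force: [-0.5, -0.1, 0.7]
opening: 0.005
```

```bash
python3 - <<'E'
from h import *
status()
rows([(-187,40,12,0,12),(-143,40,12,0,12)])
E
```

```text
t 2.08 rail xy mm [-194.4539   39.0994] z 13.5 yaw_rail -0.1 F rail -0.5345476564140605 0.024356320507313827 0.6911419761986021 open 0.0
t 2.08 rail xy mm [-194.4539   39.0994] z 13.5 yaw_rail -0.1 F rail -0.5345476564140605 0.024356320507313827 0.6911419761986021 open 0.0
travel [ 7.6 -0.9 -0.1] turn [-0.2  0.2 -0.1]
travel [50.6 -1.  -9.4] turn [-0.2  0.2 -0.1]
```

Emit:
{"api": "jog_arm", "payload": {"deltas": [{"travel": [6,-1,0]},{"travel": [12,-1,-1]},{"travel": [18,-1,-2]},{"travel": [23,-1,-3]},{"travel": [28,-1,-4.5]},{"travel": [33,-1,-5.5]},{"travel": [38,-1,-6.5]},{"travel": [42,-1,-7.5]}]}}

```text
validation failed for argument at $.de...
```

```bash
python3 - <<'E'
from h import *
s=status()
crop("top",290,95,390,225,4.5,"pics/c3.png")
E
```

```text
t 2.08 rail xy mm [-194.4539   39.0994] z 13.5 yaw_rail -0.1 F rail -0.5345476564140605 0.024356320507313827 0.6911419761986021 open 0.0
```

View pics/c3.png

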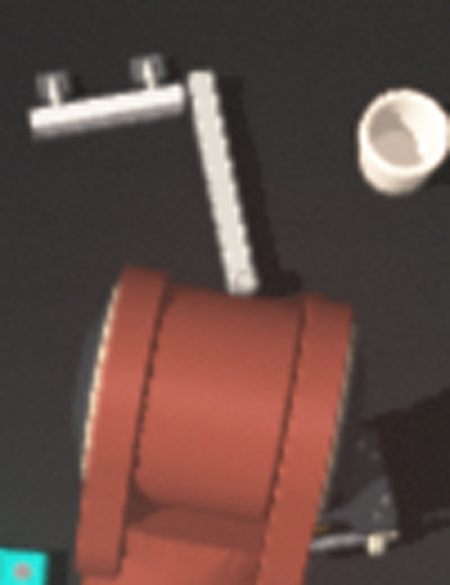

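All three fields are required, so that move was refused. The top view is blocked by the arm (the red link covers the scale area around (215,430)), so I'll use the scene camera.

Emit:
{"api": "jog_arm", "payload": {"deltas": [{"travel": [6,-1,0],"turn": [0,0,0],"gripper": 0},{"travel": [12,-1,-1],"turn": [0,0,0],"gripper": 0},{"travel": [18,-1,-2],"turn": [0,0,0],"gripper": 0},{"travel": [23,-1,-3],"turn": [0,0,0],"gripper": 0},{"travel": [28,-1,-4.5],"turn": [0,0,0],"gripper": 0},{"travel": [33,-1,-5.5],"turn": [0,0,0],"gripper": 0},{"travel": [38,-1,-6.5],"turn": [0,0,0],"gripper": 0},{"travel": [42,-1,-7.5],"turn": [0,0,0],"gripper": 0}]}}

```text
time: 3.12
tcp_pos: [0.4313, -0.1064, 0.0128]
tool_rot: [[0.963, 0.175, -0.207], [0.172, -0.984, -0.035], [-0.21, -0.002, -0.978]]
wrist_force: [-4.0, -1.5, 2.8]
opening: 0.004
```

```bash
python3 - <<'E'
from h import *
s=status()
crop("scene",240,170,400,290,4,"pics/c4.png")
E
```

```text
t 3.12 rail xy mm [-151.0612   39.8028] z 12.8 yaw_rail -0.1 F rail -4.221892221674665 -0.7313043992121009 2.758181676628284 open 0.0
```

View pics/c4.png

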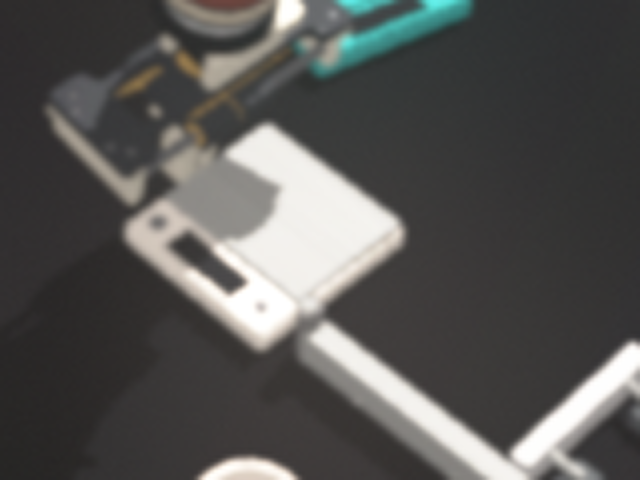

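```bash
python3 - <<'E'
from h import *
for x,y in [(268,125),(403,228),(263,338),(126,228)]:
    P=unproj("scene",(240+(x+.5)/4-.5,170+(y+.5)/4-.5),.024);print(w2r(P)*1e3)
print(w2r(unproj("scene",(240+310/4,170+298/4),.046))*1e3)
rows([(-163,40,13,0,12),(-163,82,13,0,12),(-158,82,13,0,12),(-148,82,13,0,12),(-138,82,13,0,12)])
E
```

```text
[-138.5346  100.3996]
[-14.6056  98.4469]
[-13.1248 -24.1505]
[-136.1841  -25.0573]
[-1.1019  4.5626]
t 3.17 rail xy mm [-149.8581   39.7592] z 12.7 yaw_rail -0.0 F rail -2.6355385904567994 -0.011964515790226003 2.2662109432236828 open 0.01
travel [-12.9  -0.2   2.5] turn [-0.1 -0.  -0. ]
travel [-12.9 -42.2   2.6] turn [-0.1 -0.  -0. ]
travel [ -8.1 -42.2   1.5] turn [-0.1 -0.  -0. ]
travel [  1.7 -42.2  -0.6] turn [-0.1 -0.  -0. ]
travel [ 11.5 -42.3  -2.6] turn [-0.1 -0.  -0. ]
```

```bash
cat >> h.py <<'E'
def arc(ths,L=78,extra=0,yawk=2/3):
    tg=[]
    for t in ths:
        yaw=(t-90)*yawk;de=np.radians(abs(t-90-yaw));tilt=12*np.clip((t-45)/45,0,1)
        d=133+12*np.cos(de)+17*np.sin(de)-1+.17*tilt+extra;th=np.radians(t)
        tg.append((-d*np.sin(th)+L*np.cos(th),d*np.cos(th)+L*np.sin(th),13,yaw,tilt))
    rows(tg)
E
echo ok
```

```text
ok
```

Emit:
{"api": "jog_arm", "payload": {"deltas": [{"travel": [-13,0,2.5],"turn": [0,0,0],"gripper": 0},{"travel": [-13,-19,2.5],"turn": [0,0,0],"gripper": 0},{"travel": [-13,-38,2.5],"turn": [0,0,0],"gripper": 0},{"travel": [-9,-38,1.5],"turn": [0,0,0],"gripper": 0},{"travel": [-4,-38,0.5],"turn": [0,0,0],"gripper": 0},{"travel": [0,-38,0],"turn": [0,0,0],"gripper": 0},{"travel": [5,-38,-1],"turn": [0,0,0],"gripper": 0}]}}

```text
time: 4.05
tcp_pos: [0.4283, -0.0685, 0.0128]
tool_rot: [[0.962, 0.174, -0.211], [0.171, -0.985, -0.035], [-0.213, -0.002, -0.977]]
wrist_force: [-4.8, 0.7, 2.4]
opening: 0.004
```

```bash
python3 - <<'E'
from h import *
arc(np.linspace(88,74,8))
E
```

```text
t 4.05 rail xy mm [-147.2848   77.5685] z 12.8 yaw_rail -0.1 F rail -4.558372173180808 1.526596009797605 2.435450136489389 open 0.0
travel [ 3.8 -5.5 -1. ] turn [0.1 0.9 1.2]
travel [  6.6 -10.5  -1.6] turn [0.4 1.4 2.5]
travel [  9.6 -15.3  -2.3] turn [0.6 1.9 3.8]
travel [ 12.7 -20.1  -2.9] turn [0.9 2.5 5.1]
travel [ 16.  -24.7  -3.7] turn [1.1 3.  6.4]
travel [ 19.5 -29.3  -4.4] turn [1.3 3.5 7.7]
travel [ 23.1 -33.7  -5.2] turn [1.5 4.1 9.1]
travel [ 26.9 -38.   -6. ] turn [ 1.7  4.6 10.4]
```

Emit:
{"api": "jog_arm", "payload": {"deltas": [{"travel": [3.8,-5,-1],"turn": [0.1,0.9,1.2],"gripper": 0},{"travel": [6.6,-10,-1.6],"turn": [0.4,1.4,2.5],"gripper": 0},{"travel": [9.6,-15,-2.3],"turn": [0.6,1.9,3.8],"gripper": 0},{"travel": [12.7,-20,-2.9],"turn": [0.9,2.5,5.1],"gripper": 0},{"travel": [16,-24.5,-3.7],"turn": [1.1,3,6.4],"gripper": 0},{"travel": [19.5,-29,-4.4],"turn": [1.3,3.5,7.7],"gripper": 0},{"travel": [23,-33.5,-5.2],"turn": [1.5,4.1,9.1],"gripper": 0},{"travel": [27,-38,-6],"turn": [1.7,4.6,10.4],"gripper": 0}]}}

```text
time: 5.05
tcp_pos: [0.449, -0.0259, 0.013]
tool_rot: [[0.991, -0.01, -0.134], [-0.01, -1.0, 0.001], [-0.134, 0.0, -0.991]]
wrist_force: [-2.0, -0.6, -0.3]
opening: 0.009
```

```bash
python3 - <<'E'
from h import *
arc(np.linspace(72,58,8))
crop("scene",240,160,400,280,4,"pics/c5.png")
E
```

```text
t 5.05 rail xy mm [-119.3651  115.8621] z 13.0 yaw_rail -10.8 F rail -2.0219003478686917 -0.19861647075261582 -0.3256869257297292 open 0.01
travel [ 2.9 -4.4 -0.4] turn [0.2 0.5 1.2]
travel [ 6.2 -9.1 -0.9] turn [0.3 1.  2.5]
travel [  9.7 -13.6  -1.3] turn [0.5 1.6 3.9]
travel [ 13.3 -18.1  -1.8] turn [0.6 2.1 5.2]
travel [ 17.1 -22.4  -2.3] turn [0.7 2.6 6.5]
travel [ 21.1 -26.6  -2.9] turn [0.8 3.2 7.8]
travel [ 25.1 -30.7  -3.4] turn [0.9 3.7 9.2]
travel [ 29.4 -34.6  -4. ] turn [ 1.   4.2 10.5]
```

View pics/c5.png

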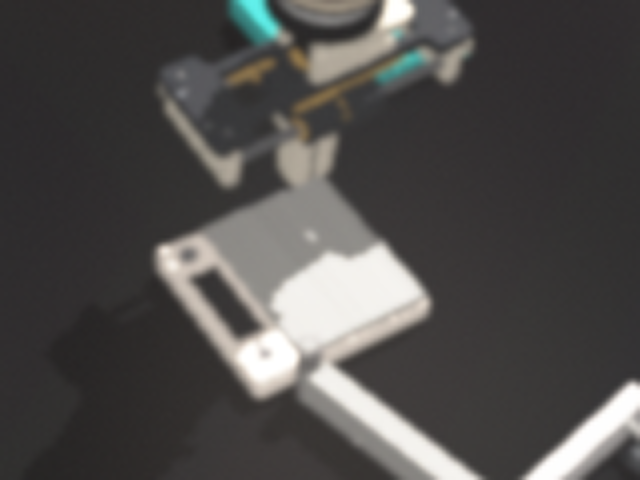

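```bash
python3 - <<'E'
from h import *
for x,y in [(320,180),(431,298),(260,388),(156,248)]:
    P=unproj("scene",(240+(x+.5)/4-.5,160+(y+.5)/4-.5),.024);print(w2r(P)*1e3)
E
```

```text
[-104.96    115.1074]
[14.4522 92.9354]
[ -8.9472 -30.6133]
[-135.5479   -0.5125]
```

```bash
python3 - <<'E'
from h import *
rows([(-134,108,13,-10.7,8),(-132,98,13,-10.7,8)])
arc(np.linspace(75,57,6),L=65,extra=-2)
E
```

```text
t 5.1 rail xy mm [-118.7799  116.6082] z 13.0 yaw_rail -10.7 F rail -0.9261849955309664 0.22938781171320402 -0.3941462021970706 open 0.0
travel [-13.2  11.3   1.8] turn [-0.  -0.3 -0. ]
travel [-9.4 20.7  1.3] turn [-0.  -0.3 -0. ]
t 5.1 rail xy mm [-118.7799  116.6082] z 13.0 yaw_rail -10.7 F rail -0.9261849955309664 0.22938781171320402 -0.3941462021970706 open 0.0
travel [-1.1 16.9  0.2] turn [-0.1 -0.3 -0.7]
travel [ 3.7  8.2 -0.5] turn [0.2 0.6 1.6]
travel [ 9.  -0.1 -1.2] turn [0.5 1.6 4. ]
travel [14.9 -8.1 -2. ] turn [0.7 2.5 6.4]
travel [ 21.3 -15.7  -2.8] turn [0.9 3.5 8.8]
travel [ 28.1 -22.9  -3.8] turn [ 1.   4.4 11.2]
```

Emit:
{"api": "jog_arm", "payload": {"deltas": [{"travel": [-11,10,1.6],"turn": [0,0,0],"gripper": 0},{"travel": [-8,20,1.2],"turn": [0,0,0],"gripper": 0},{"travel": [-1,17,0.2],"turn": [0,0,0],"gripper": 0},{"travel": [3.7,8,-0.5],"turn": [0.2,0.6,1.6],"gripper": 0},{"travel": [9,0,-1.2],"turn": [0.5,1.6,4],"gripper": 0},{"travel": [15,-8,-2],"turn": [0.7,2.5,6.4],"gripper": 0},{"travel": [21,-15.5,-2.8],"turn": [0.9,3.5,8.8],"gripper": 0},{"travel": [28,-23,-3.8],"turn": [1,4.4,11.2],"gripper": 0}]}}

```text
time: 6.1
tcp_pos: [0.478, -0.0014, 0.013]
tool_rot: [[0.977, -0.206, -0.055], [-0.206, -0.978, 0.011], [-0.056, 0.0, -0.998]]
wrist_force: [-1.0, -0.5, -0.5]
opening: 0.005
```

```bash
python3 - <<'E'
from h import *
arc(np.linspace(55,37,8),L=63,extra=-2)
E
```

```text
t 6.1 rail xy mm [-86.5357 134.8124] z 13.0 yaw_rail -22.1 F rail -1.0713022725284371 -0.27824339615757837 -0.46384220272794313 open 0.0
travel [ 3.  -1.6 -0.2] turn [0.1 0.5 1.2]
travel [ 7.2 -7.2 -0.4] turn [0.2 1.2 2.9]
travel [ 11.7 -12.7  -0.7] turn [0.2 1.9 4.6]
travel [ 16.5 -18.   -0.9] turn [0.2 2.6 6.4]
travel [ 21.4 -23.1  -1.2] turn [0.3 3.2 8.1]
travel [ 26.5 -27.9  -1.5] turn [0.3 3.2 9.8]
travel [ 31.9 -32.6  -1.8] turn [ 0.3  3.2 11.5]
travel [ 37.4 -37.   -2.1] turn [ 0.4  3.2 13.2]
```

Emit:
{"api": "jog_arm", "payload": {"deltas": [{"travel": [3,-1.6,-0.2],"turn": [0.1,0.5,1.2],"gripper": 0},{"travel": [7,-7,-0.4],"turn": [0.2,1.2,2.9],"gripper": 0},{"travel": [11.7,-12.5,-0.7],"turn": [0.2,1.9,4.6],"gripper": 0},{"travel": [16.5,-18,-0.9],"turn": [0.2,2.6,6.4],"gripper": 0},{"travel": [21.5,-23,-1.2],"turn": [0.3,3.2,8.1],"gripper": 0}]}}

```text
time: 6.72
tcp_pos: [0.5043, 0.0179, 0.0129]
tool_rot: [[0.939, -0.343, 0.001], [-0.343, -0.939, 0.002], [0.0, -0.002, -1.0]]
wrist_force: [-2.6, 3.4, -2.1]
opening: 0.004
```

```bash
python3 - <<'E'
from h import *
status()
crop("scene",240,160,400,280,4,"pics/c6.png")
E
```

```text
t 6.72 rail xy mm [-57.1543 149.2005] z 12.9 yaw_rail -30.3 F rail -1.9202059501621909 3.8419771615879523 -2.115000916261245 open 0.0
```

View pics/c6.png

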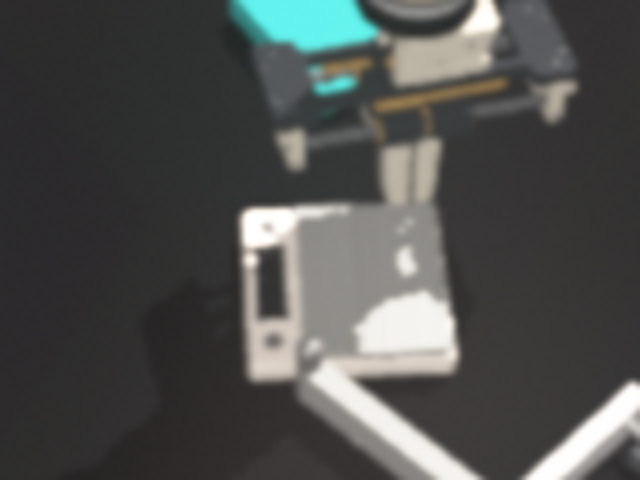

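```bash
python3 - <<'E'
from h import *
C=[]
for x,y in [(241,211),(438,206),(457,350),(248,360)]:
    P=unproj("scene",(240+(x+.5)/4-.5,160+(y+.5)/4-.5),.024);C.append(w2r(P)*1e3)
C=np.array(C);print(C,C.mean(0))
v=(C[1]-C[0])+(C[2]-C[3]);print(np.degrees(np.arctan2(v[1],v[0])))
arc(np.linspace(43,24,8),L=60,extra=-2)
E
```

```text
[[-121.047    59.5751]
 [ -35.3134  152.8761]
 [  53.4964   74.0398]
 [ -29.3317  -21.1153]] [-33.0489  66.3439]
48.18944666340264
t 6.78 rail xy mm [-56.1987 149.5489] z 13.0 yaw_rail -30.2 F rail -2.2666317156810805 2.3966706496111074 0.5084926057089468 open 0.0
travel [ 1.2  1.3 -0. ] turn [-0.1 -0.1  1.1]
travel [ 5.9 -4.5  0. ] turn [-0.1 -0.1  2.9]
travel [ 10.8 -10.    0. ] turn [-0.2 -0.1  4.7]
travel [ 16.  -15.3   0.1] turn [-0.2 -0.1  6.5]
travel [ 21.5 -20.4   0.1] turn [-0.2 -0.1  8.3]
travel [ 27.2 -25.2   0.1] turn [-0.2 -0.1 10.1]
travel [ 33.1 -29.7   0.1] turn [-0.2 -0.1 12. ]
travel [ 39.2 -34.    0.1] turn [-0.2 -0.1 13.8]
```

Emit:
{"api": "jog_arm", "payload": {"deltas": [{"travel": [1.2,1,0],"turn": [0,0,1.1],"gripper": 0},{"travel": [6,-4.5,0],"turn": [0,0,2.9],"gripper": 0},{"travel": [11,-10,0],"turn": [0,0,4.7],"gripper": 0},{"travel": [16,-15.3,0],"turn": [0,0,6.5],"gripper": 0},{"travel": [21.5,-20.4,0],"turn": [0,0,8.3],"gripper": 0},{"travel": [27,-25,0],"turn": [0,0,10.1],"gripper": 0},{"travel": [33,-29.7,0],"turn": [0,0,12],"gripper": 0},{"travel": [39,-34,0],"turn": [0,0,13.8],"gripper": 0}]}}

```text
time: 7.78
tcp_pos: [0.5544, 0.0377, 0.0132]
tool_rot: [[0.83, -0.558, 0.004], [-0.558, -0.83, 0.003], [0.002, -0.004, -1.0]]
wrist_force: [-1.8, 3.7, -1.7]
opening: 0.006
```

```bash
python3 - <<'E'
from h import *
print(ctrl.state()['q'])
arc(np.linspace(22,6,8),L=58,extra=-2)
E
```

```text
[-0.2229  0.7584  0.1841  1.8936 -0.2658  0.5094 -2.0186]
t 7.78 rail xy mm [ -4.3334 159.8354] z 13.2 yaw_rail -44.1 F rail -1.140739910943723 3.944802367310089 -1.6564539007717702 open 0.01
travel [ 2.9 -1.1  0.2] turn [-0.2 -0.1  1.2]
travel [ 7.3 -5.5  0.3] turn [-0.2 -0.1  2.7]
travel [12.  -9.7  0.3] turn [-0.2 -0.1  4.3]
travel [ 16.8 -13.8   0.3] turn [-0.2 -0.1  5.8]
travel [ 21.7 -17.7   0.3] turn [-0.2 -0.1  7.3]
travel [ 26.9 -21.3   0.4] turn [-0.2 -0.1  8.8]
travel [ 32.1 -24.8   0.4] turn [-0.2 -0.1 10.3]
travel [ 37.6 -28.1   0.4] turn [-0.2 -0.1 11.9]
```

Emit:
{"api": "jog_arm", "payload": {"deltas": [{"travel": [3,-1,0],"turn": [0,0,1.2],"gripper": 0},{"travel": [7.3,-5.5,0],"turn": [0,0,2.7],"gripper": 0},{"travel": [12,-9.7,0],"turn": [0,0,4.3],"gripper": 0},{"travel": [16.8,-13.8,0],"turn": [0,0,5.8],"gripper": 0},{"travel": [21.7,-17.7,0],"turn": [0,0,7.3],"gripper": 0},{"travel": [27,-21.3,0],"turn": [0,0,8.8],"gripper": 0},{"travel": [32,-24.8,0],"turn": [0,0,10.3],"gripper": 0},{"travel": [37.5,-28,0],"turn": [0,0,11.9],"gripper": 0}]}}

```text
time: 8.78
tcp_pos: [0.6025, 0.0406, 0.0136]
tool_rot: [[0.696, -0.718, 0.005], [-0.718, -0.696, 0.003], [0.002, -0.006, -1.0]]
wrist_force: [0.4, 4.9, -3.2]
opening: 0.002
```

```bash
python3 - <<'E'
from h import *
s=status();x,y=w2r(s['tcp_pos'])*1e3
rows([(x+1,y-k,13,-55,0) for k in (2,4,6,8,10,12,14)])
crop("scene",240,160,400,280,4,"pics/c7.png")
E
```

```text
t 8.78 rail xy mm [ 43.4372 154.095 ] z 13.6 yaw_rail -56.1 F rail 1.2664821254620888 4.785035787891307 -3.2481227216023223 open 0.0
t 8.78 rail xy mm [ 43.4372 154.095 ] z 13.6 yaw_rail -56.1 F rail 1.2664821254620888 4.785035787891307 -3.2481227216023223 open 0.0
travel [2.2 0.3 0.6] turn [-0.3 -0.1 -1.1]
travel [3.9 1.4 0.6] turn [-0.3 -0.1 -1.1]
travel [5.5 2.5 0.6] turn [-0.3 -0.1 -1.1]
travel [7.2 3.6 0.6] turn [-0.3 -0.1 -1.1]
travel [8.9 4.7 0.6] turn [-0.3 -0.1 -1.1]
travel [10.5  5.9  0.6] turn [-0.3 -0.1 -1.1]
travel [12.2  7.   0.6] turn [-0.3 -0.1 -1.1]
```

View pics/c7.png

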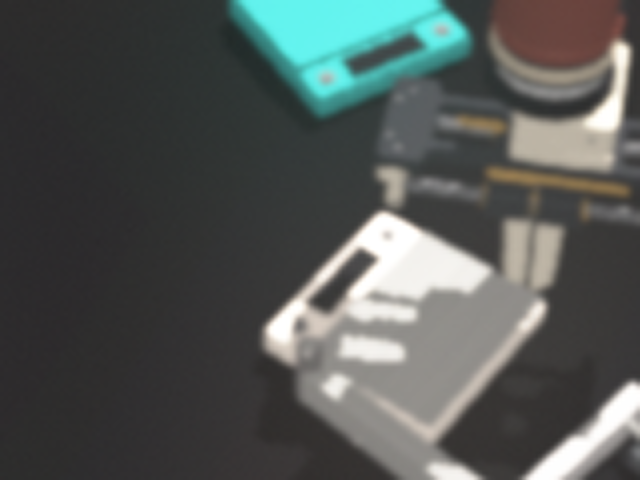

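```bash
cat >> h.py <<'E'
def corners(px,ox,oy,k):
    C=np.array([w2r(unproj("scene",(ox+(x+.5)/k-.5,oy+(y+.5)/k-.5),.024))*1e3 for x,y in px])
    v=(C[1]-C[0])+(C[2]-C[3]);print(C,C.mean(0),np.degrees(np.arctan2(v[1],v[0])))
E
python3 - <<'E'
from h import *
corners([(383,212),(547,302),(433,430),(264,330)],240,160,4)
E
```

```text
[[-56.4823 123.8907]
 [ 66.7413 141.4641]
 [ 84.0927  19.9885]
 [-39.4052   1.841 ]] [13.7366 71.7961] 8.238179213750735
```

Emit:
{"api": "jog_arm", "payload": {"deltas": [{"travel": [2,0.5,0.6],"turn": [0,0,0],"gripper": 0},{"travel": [3.4,1.3,0.6],"turn": [0,0,0],"gripper": 0},{"travel": [4.6,2,0.6],"turn": [0,0,0],"gripper": 0},{"travel": [5.4,2.5,0.6],"turn": [0,0,0],"gripper": 0}]}}

```text
time: 9.32
tcp_pos: [0.6061, 0.0396, 0.0135]
tool_rot: [[0.697, -0.717, 0.008], [-0.717, -0.697, 0.009], [-0.001, -0.012, -1.0]]
wrist_force: [0.4, 10.1, 0.7]
opening: 0.004
```

```bash
python3 - <<'E'
from h import *
status()
E
```

```text
t 9.32 rail xy mm [ 46.8703 152.4765] z 13.5 yaw_rail -56.0 F rail 2.150607089632601 9.917436538663303 0.7260635864200033 open 0.0
```

```bash
python3 - <<'E'
from h import *
rows([(47,160,13,-56,0),(66,161,13,-56,0),(66,157,13,-56,0),(66,155,13,-56,0),(66,153,13,-56,0),(66,151,13,-56,0),(66,149,13,-56,0)])
E
```

```text
t 9.32 rail xy mm [ 46.8703 152.4765] z 13.5 yaw_rail -56.0 F rail 2.150607089632601 9.917436538663303 0.7260635864200033 open 0.0
travel [-6.2 -4.3  0.5] turn [-0.7  0.1 -0. ]
travel [  3.6 -20.6   0.7] turn [-0.7  0.1 -0. ]
travel [  6.9 -18.4   0.7] turn [-0.7  0.1 -0. ]
travel [  8.6 -17.3   0.7] turn [-0.7  0.1 -0. ]
travel [ 10.3 -16.2   0.7] turn [-0.7  0.1 -0. ]
travel [ 11.9 -15.    0.6] turn [-0.7  0.1 -0. ]
travel [ 13.6 -13.9   0.6] turn [-0.7  0.1 -0. ]
```

Emit:
{"api": "jog_arm", "payload": {"deltas": [{"travel": [-6,-4.3,0.5],"turn": [0,0,0],"gripper": 0},{"travel": [-1,-13,0.7],"turn": [0,0,0],"gripper": 0},{"travel": [3.6,-20.6,0.7],"turn": [0,0,0],"gripper": 0},{"travel": [7,-18.4,0.7],"turn": [0,0,0],"gripper": 0},{"travel": [8.6,-17.3,0.7],"turn": [0,0,0],"gripper": 0},{"travel": [10.3,-16.2,0.7],"turn": [0,0,0],"gripper": 0},{"travel": [12,-15,0.7],"turn": [0,0,0],"gripper": 0}]}}

```text
time: 10.2
tcp_pos: [0.6255, 0.0459, 0.0131]
tool_rot: [[0.698, -0.716, 0.008], [-0.716, -0.698, 0.015], [-0.005, -0.016, -1.0]]
wrist_force: [0.7, 8.4, 1.3]
opening: 0.004
```

```bash
python3 - <<'E'
from h import *
status()
E
```

```text
t 10.2 rail xy mm [ 67.0898 155.2491] z 13.1 yaw_rail -55.9 F rail 2.1893009447299527 8.148282515352024 1.323487181519493 open 0.0
```

```bash
python3 - <<'E'
from h import *
for a in [(290,368),(445,490),(455,475),(300,358)]:
    print(w2r(unproj("scene",(220+(a[0]+.5)/3-.5,130+(a[1]+.5)/3-.5),.028))*1e3)
pt=lambda x,y,z:((proj("scene",r2w(x/1e3,y/1e3,z))-[285,220])*6+2.5).round(0)
print(pt(0,8,.028),pt(165,8,.028),pt(165,-8,.028),pt(0,0,.046))
crop("scene",285,200,395,300,6,"pics/c8.png")
E
```

```text
[ 3.593  -3.9384]
[166.0247  -2.5973]
[162.4382  12.7374]
[1.9762 8.8675]
[205. 175.] [517. 422.] [489. 447.] [191. 157.]
```

View pics/c8.png

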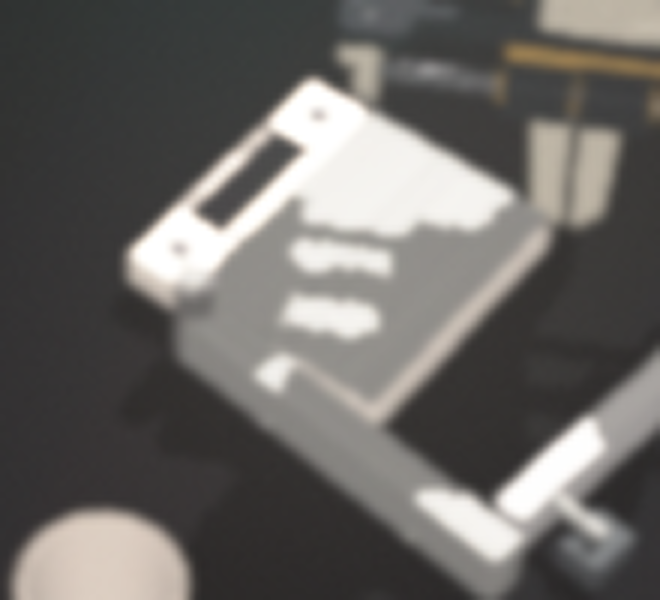

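```bash
python3 - <<'E'
from h import *
corners([(313,76),(552,228),(376,408),(127,258)],285,200,6)
for x,y,z in [(520,520,.028),(492,562,.028),(190,275,.046),(505,480,.026),(176,345,.028)]:
    print(w2r(unproj("scene",(285+(x+.5)/6-.5,200+(y+.5)/6-.5),z))*1e3)
E
```

```text
[[-54.9156 127.3503]
 [ 72.2653 135.8382]
 [ 83.9737  17.9825]
 [-38.1517   1.0616]] [15.7929 70.5581] 5.819359729043575
[159.199   16.1585]
[164.2543  -5.34  ]
[-1.1923  0.4937]
[142.3734  27.0063]
[  9.7316 -18.0068]
```

```bash
python3 - <<'E'
from h import *
rows([(67,151-k,13,-56,0) for k in range(0,6)])
E
```

```text
t 10.25 rail xy mm [ 67.0924 155.2892] z 13.1 yaw_rail -55.9 F rail 2.526882028228902 5.689248842388302 0.7936025951707948 open 0.01
travel [3.5 2.5 0.1] turn [-0.9  0.3  0.1]
travel [4.3 3.  0.1] turn [-0.9  0.3  0.1]
travel [5.2 3.6 0. ] turn [-0.9  0.3  0.1]
travel [6.  4.2 0. ] turn [-0.9  0.3  0.1]
travel [6.8 4.7 0. ] turn [-0.9  0.3  0.1]
travel [ 7.6  5.3 -0. ] turn [-0.9  0.3  0.1]
```

Emit:
{"api": "jog_arm", "payload": {"deltas": [{"travel": [3.5,2.5,0],"turn": [0,0,0],"gripper": 0},{"travel": [4.3,3,0],"turn": [0,0,0],"gripper": 0},{"travel": [5.2,3.6,0],"turn": [0,0,0],"gripper": 0},{"travel": [5.6,3.9,0],"turn": [0,0,0],"gripper": 0}]}}

```text
time: 10.75
tcp_pos: [0.6262, 0.0457, 0.0132]
tool_rot: [[0.701, -0.713, 0.007], [-0.713, -0.7, 0.023], [-0.012, -0.021, -1.0]]
wrist_force: [0.6, 9.8, 1.0]
opening: 0.006
```

```bash
python3 - <<'E'
from h import *
status()
E
```

```text
t 10.75 rail xy mm [ 67.7016 154.9719] z 13.2 yaw_rail -55.7 F rail 2.2842310180329513 9.507511991361874 1.0424168777522396 open 0.01
```

```bash
python3 - <<'E'
from h import *
rows([(68+2*k,152.5-.6*k,13,-56,0) for k in range(0,7)])
E
```

```text
t 10.75 rail xy mm [ 67.7016 154.9719] z 13.2 yaw_rail -55.7 F rail 2.2842310180329513 9.507511991361874 1.0424168777522396 open 0.01
travel [2.2 1.1 0.2] turn [-1.2  0.7  0.3]
travel [ 3.8 -0.2  0.2] turn [-1.2  0.7  0.3]
travel [ 5.5 -1.5  0.2] turn [-1.2  0.7  0.3]
travel [ 7.1 -2.8  0.2] turn [-1.2  0.7  0.3]
travel [ 8.7 -4.1  0.2] turn [-1.2  0.7  0.3]
travel [10.3 -5.4  0.2] turn [-1.2  0.7  0.3]
travel [11.9 -6.7  0.2] turn [-1.2  0.7  0.3]
```

Emit:
{"api": "jog_arm", "payload": {"deltas": [{"travel": [2.2,1,0],"turn": [-1,0.5,0],"gripper": 0},{"travel": [3.8,-0.2,0],"turn": [-1,0.5,0],"gripper": 0},{"travel": [5.5,-1.5,0],"turn": [-1,0.5,0],"gripper": 0},{"travel": [7,-2.8,0],"turn": [-1,0.5,0],"gripper": 0},{"travel": [8.7,-4,0],"turn": [-1,0.5,0],"gripper": 0}]}}

```text
time: 11.38
tcp_pos: [0.6349, 0.0437, 0.0131]
tool_rot: [[0.701, -0.713, 0.0], [-0.713, -0.701, 0.007], [-0.005, -0.005, -1.0]]
wrist_force: [0.8, 5.3, -0.5]
opening: 0.008
```

```bash
python3 - <<'E'
from h import *
s=status();print(s['wrist_torque'])
print(unproj("top",(190,160),.1))
E
```

```text
t 11.38 rail xy mm [ 75.9094 151.4429] z 13.1 yaw_rail -55.7 F rail 1.7331985654865663 5.0269597431984385 -0.4572707909022454 open 0.01
[ 1.2429 -0.0828 -0.0217]
[0.5589 0.3475 0.1   ]
```

```bash
python3 - <<'E'
from h import *
rows([(76+k,149-.7*k,13,-56,0) for k in range(0,6)])
E
```

```text
t 11.38 rail xy mm [ 75.9094 151.4429] z 13.1 yaw_rail -55.7 F rail 1.7331985654865663 5.0269597431984385 -0.4572707909022454 open 0.01
travel [2.1 1.3 0. ] turn [-0.3  0.3  0.3]
travel [3.2 0.9 0. ] turn [-0.3  0.3  0.3]
travel [4.4 0.4 0. ] turn [-0.3  0.3  0.3]
travel [5.5 0.  0. ] turn [-0.3  0.3  0.3]
travel [ 6.6 -0.4  0. ] turn [-0.3  0.3  0.3]
travel [ 7.8 -0.9  0. ] turn [-0.3  0.3  0.3]
```

Emit:
{"api": "jog_arm", "payload": {"deltas": [{"travel": [2,1.3,0],"turn": [0,0,0],"gripper": 0},{"travel": [3.2,0.9,0],"turn": [0,0,0],"gripper": 0},{"travel": [4.4,0.4,0],"turn": [0,0,0],"gripper": 0},{"travel": [5.5,0,0],"turn": [0,0,0],"gripper": 0}]}}

```text
time: 11.88
tcp_pos: [0.6389, 0.0422, 0.013]
tool_rot: [[0.701, -0.713, 0.0], [-0.713, -0.701, 0.011], [-0.007, -0.008, -1.0]]
wrist_force: [0.8, 6.4, 0.6]
opening: 0.008
```

```bash
python3 - <<'E'
from h import *
status()
rows([(78+k,147-.8*k,13,-56,0) for k in range(0,4)])
E
```

```text
t 11.88 rail xy mm [ 79.6428 149.2794] z 13.0 yaw_rail -55.7 F rail 1.901001189153431 6.149773890809539 0.557294466585716 open 0.01
t 11.88 rail xy mm [ 79.6428 149.2794] z 13.0 yaw_rail -55.7 F rail 1.901001189153431 6.149773890809539 0.557294466585716 open 0.01
travel [1.  2.6 0. ] turn [-0.4  0.4  0.3]
travel [2.2 2.3 0. ] turn [-0.4  0.4  0.3]
travel [3.4 1.9 0. ] turn [-0.4  0.4  0.3]
travel [ 4.6  1.5 -0. ] turn [-0.4  0.4  0.3]
```

Emit:
{"api": "jog_arm", "payload": {"deltas": [{"travel": [2.2,2.3,0],"turn": [0,0,0],"gripper": 0},{"travel": [3.2,2.8,0],"turn": [0,0,0],"gripper": 0},{"travel": [4,3.3,0],"turn": [0,0,0],"gripper": 0}]}}

```text
time: 12.25
tcp_pos: [0.64, 0.0417, 0.0132]
tool_rot: [[0.703, -0.711, 0.001], [-0.711, -0.703, 0.017], [-0.011, -0.013, -1.0]]
wrist_force: [1.3, 10.2, -0.1]
opening: 0.006
```

```bash
python3 - <<'E'
from h import *
status()
crop("scene",285,200,395,300,7,"pics/c9.png")
E
```

```text
t 12.25 rail xy mm [ 80.6228 148.5597] z 13.2 yaw_rail -55.6 F rail 3.122751129867882 9.844579185534322 -0.05453407631640311 open 0.01
```

View pics/c9.png

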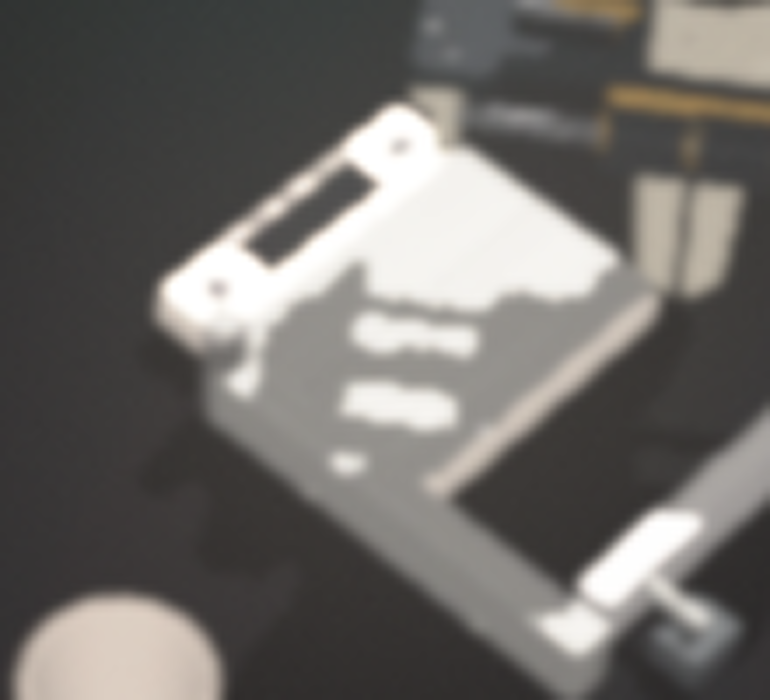

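```bash
python3 - <<'E'
from h import *
corners([(400,102),(662,293),(432,484),(156,294)],285,200,7)
rows([(80,160,13,-56,0),(80,175,13,-50,0),(80,175,70,-40,0)])
E
```

```text
[[-41.4322 131.6355]
 [ 84.6241 131.0109]
 [ 84.6231  14.0035]
 [-38.5576   5.1867]] [22.3143 70.4592] 1.8825830558373862
t 12.3 rail xy mm [ 80.6436 148.5955] z 13.2 yaw_rail -55.6 F rail 3.157066303610364 8.479913479706802 -0.44871641585117816 open 0.0
travel [-9.8 -5.9  0.4] turn [-0.8  0.6  0.4]
travel [-22.1 -14.4   0.6] turn [-0.8  0.6 -5.6]
travel [-22.8 -15.2 -56.4] turn [ -0.8   0.5 -15.6]
```

Emit:
{"api": "jog_arm", "payload": {"deltas": [{"travel": [-10,-6,0],"turn": [0,0,0],"gripper": 0},{"travel": [-14,-9,-25],"turn": [0,0,0],"gripper": 0},{"travel": [-14,-9,-60],"turn": [0,0,-8],"gripper": 0},{"travel": [-14,-9,-60],"turn": [0,0,-18],"gripper": 0},{"travel": [-14,-9,-60],"turn": [0,0,-28],"gripper": 0},{"travel": [-14,-9,-60],"turn": [0,0,-38],"gripper": 0},{"travel": [-14,-9,-60],"turn": [0,0,-48],"gripper": 0},{"travel": [-14,-9,-60],"turn": [0,0,-56],"gripper": 0}]}}

```text
time: 13.3
tcp_pos: [0.636, 0.0541, 0.073]
tool_rot: [[0.982, 0.187, 0.001], [0.187, -0.982, 0.014], [0.003, -0.013, -1.0]]
wrist_force: [0.6, -1.1, 0.2]
opening: 0.002
```

```bash
python3 - <<'E'
from h import *
rows([(-75,85,75,0,0),(-75,85,13,0,0)])
E
```

```text
t 13.3 rail xy mm [ 78.8318 161.5001] z 73.0 yaw_rail 0.6 F rail 0.39815432302278675 -1.2032406214403102 0.18917860962938762 open 0.0
travel [-154.6   74.8   -3.5] turn [-0.8 -0.2  0.6]
travel [-154.8   75.7   58.5] turn [-0.8 -0.2  0.6]
```

Emit:
{"api": "jog_arm", "payload": {"deltas": [{"travel": [-50,24,-3],"turn": [0,0,0],"gripper": 0},{"travel": [-102,49,-3],"turn": [-0.8,0,0.6],"gripper": 0},{"travel": [-155,75,-3],"turn": [-0.8,0,0.6],"gripper": 0},{"travel": [-155,75.5,20],"turn": [-0.8,0,0.6],"gripper": 0},{"travel": [-155,76,45],"turn": [-0.8,0,0.6],"gripper": 0},{"travel": [-155,76,59],"turn": [-0.8,0,0.6],"gripper": 0},{"travel": [-155,76,59],"turn": [-0.8,0,0.6],"gripper": 0}]}}

```text
time: 14.18
tcp_pos: [0.4971, -0.0496, 0.0117]
tool_rot: [[0.984, 0.176, 0.001], [0.176, -0.984, -0.001], [0.001, 0.001, -1.0]]
wrist_force: [-0.2, 0.0, -0.3]
opening: 0.005
```

```bash
python3 - <<'E'
from h import *
rows([(-65,85,13,0,0),(-60,85,13,0,0),(-15,85,13,0,0)])
E
```

```text
t 14.18 rail xy mm [-76.1975  84.0268] z 11.7 yaw_rail -0.0 F rail -0.21414178998123443 0.07108537572777476 -0.29519965699034467 open 0.0
travel [11.2 -1.  -1.3] turn [ 0.1 -0.  -0. ]
travel [16.2 -1.  -1.3] turn [ 0.1 -0.  -0. ]
travel [61.2 -1.  -1.2] turn [ 0.1 -0.  -0. ]
```

Emit:
{"api": "jog_arm", "payload": {"deltas": [{"travel": [8,-1,-1],"turn": [0,0,0],"gripper": 0},{"travel": [14,-1,-1],"turn": [0,0,0],"gripper": 0},{"travel": [19,-1,-1],"turn": [0,0,0],"gripper": 0},{"travel": [24,-1,-1],"turn": [0,0,0],"gripper": 0},{"travel": [29,-1,-1],"turn": [0,0,0],"gripper": 0},{"travel": [34,-1,-1],"turn": [0,0,0],"gripper": 0},{"travel": [38,-1,-1],"turn": [0,0,0],"gripper": 0},{"travel": [42,-1,-1],"turn": [0,0,0],"gripper": 0}]}}

```text
time: 15.18
tcp_pos: [0.5386, -0.041, 0.0125]
tool_rot: [[0.984, 0.177, 0.001], [0.177, -0.984, -0.001], [0.001, 0.001, -1.0]]
wrist_force: [-1.5, 0.2, -1.4]
opening: 0.007
```

```bash
python3 - <<'E'
from h import *
status()
E
```

```text
t 15.18 rail xy mm [-33.9074  85.1045] z 12.5 yaw_rail -0.0 F rail -1.4559036094305662 0.46964886082657464 -1.4432337821270897 open 0.01
```

Emit:
{"api": "jog_arm", "payload": {"deltas": [{"travel": [4,0,0],"turn": [0,0,0],"gripper": 0},{"travel": [8,0,0],"turn": [0,0,0],"gripper": 0},{"travel": [12,0,0],"turn": [0,0,0],"gripper": 0},{"travel": [16,0,0],"turn": [0,0,0],"gripper": 0},{"travel": [20,0,0],"turn": [0,0,0],"gripper": 0},{"travel": [24,0,0],"turn": [0,0,0],"gripper": 0},{"travel": [28,0,0],"turn": [0,0,0],"gripper": 0},{"travel": [31,0,0],"turn": [0,0,0],"gripper": 0}]}}

```text
time: 16.18
tcp_pos: [0.5694, -0.0354, 0.0125]
tool_rot: [[0.984, 0.177, 0.001], [0.177, -0.984, -0.001], [0.001, 0.001, -1.0]]
wrist_force: [-2.2, 0.6, 0.4]
opening: 0.004
```

```bash
python3 - <<'E'
from h import *
status()
E
```

```text
t 16.18 rail xy mm [-2.546  85.1806] z 12.5 yaw_rail -0.0 F rail -2.1095076441970093 0.9429851227281012 0.4482651812155869 open 0.0
```

Emit:
{"api": "jog_arm", "payload": {"deltas": [{"travel": [2,0,0],"turn": [0,0,0],"gripper": 0},{"travel": [4,0,0],"turn": [0,0,0],"gripper": 0},{"travel": [6,0,0],"turn": [0,0,0],"gripper": 0},{"travel": [8,0,0],"turn": [0,0,0],"gripper": 0}]}}

```text
time: 16.68
tcp_pos: [0.5772, -0.0339, 0.0124]
tool_rot: [[0.984, 0.177, 0.001], [0.177, -0.984, -0.001], [0.0, 0.001, -1.0]]
wrist_force: [-2.8, 0.5, 0.2]
opening: 0.005
```

Emit:
{"api": "jog_arm", "payload": {"deltas": [{"travel": [1.5,0,0],"turn": [0,0,0],"gripper": 0},{"travel": [3,0,0],"turn": [0,0,0],"gripper": 0},{"travel": [4,0,0],"turn": [0,0,0],"gripper": 0}]}}

```text
time: 17.05
tcp_pos: [0.5812, -0.0331, 0.0124]
tool_rot: [[0.984, 0.177, 0.0], [0.177, -0.984, -0.001], [0.0, 0.001, -1.0]]
wrist_force: [-3.7, 1.0, 0.2]
opening: 0.007
```

Emit:
{"api": "jog_arm", "payload": {"deltas": [{"travel": [1.5,0,0],"turn": [0,0,0],"gripper": 0},{"travel": [3,0,0],"turn": [0,0,0],"gripper": 0},{"travel": [4,0,0],"turn": [0,0,0],"gripper": 0}]}}

```text
time: 17.42
tcp_pos: [0.5853, -0.0324, 0.0124]
tool_rot: [[0.984, 0.177, 0.001], [0.177, -0.984, -0.001], [0.0, 0.001, -1.0]]
wrist_force: [-2.9, 1.5, 0.5]
opening: 0.004
```

Emit:
{"api": "jog_arm", "payload": {"deltas": [{"travel": [1.5,0,0],"turn": [0,0,0],"gripper": 0},{"travel": [3,0,0],"turn": [0,0,0],"gripper": 0},{"travel": [4,0,0],"turn": [0,0,0],"gripper": 0}]}}

```text
time: 17.8
tcp_pos: [0.586, -0.0323, 0.0123]
tool_rot: [[0.984, 0.177, -0.007], [0.177, -0.984, -0.001], [-0.007, -0.0, -1.0]]
wrist_force: [-8.2, 0.6, 5.8]
opening: 0.004
```

```bash
python3 - <<'E'
from h import *
status()
crop("scene",285,190,405,290,6.5,"pics/c10.png")
E
```

```text
t 17.8 rail xy mm [14.3196 85.3554] z 12.3 yaw_rail -0.0 F rail -7.97655977425101 2.0616061912180887 5.842562703262287 open 0.0
```

Emit:
{"api": "jog_arm", "payload": {"deltas": [{"travel": [3.5,0,0],"turn": [0,0,0],"gripper": 0},{"travel": [4.2,0,0],"turn": [0,0,0],"gripper": 0},{"travel": [4.6,0,0],"turn": [0,0,0],"gripper": 0},{"travel": [4.6,0,0],"turn": [0,0,0],"gripper": 0}]}}

```text
time: 18.35
tcp_pos: [0.5859, -0.0323, 0.0122]
tool_rot: [[0.984, 0.176, -0.016], [0.176, -0.984, -0.002], [-0.017, -0.001, -1.0]]
wrist_force: [-9.3, -1.4, 6.7]
opening: 0.006
```

Emit:
{"api": "jog_arm", "payload": {"deltas": [{"travel": [4.8,0,0],"turn": [0,0,0],"gripper": 0},{"travel": [5.4,0,0],"turn": [0,0,0],"gripper": 0},{"travel": [5.8,0,0],"turn": [0,0,0],"gripper": 0},{"travel": [5.8,0,0],"turn": [0,0,0],"gripper": 0},{"travel": [5.8,0,0],"turn": [0,0,0],"gripper": 0},{"travel": [5.8,0,0],"turn": [0,0,0],"gripper": 0}]}}

```text
time: 19.1
tcp_pos: [0.5858, -0.0325, 0.012]
tool_rot: [[0.984, 0.175, -0.029], [0.175, -0.984, -0.003], [-0.029, -0.002, -1.0]]
wrist_force: [-10.2, -0.3, 9.2]
opening: 0.003
```

```bash
python3 - <<'E'
from h import *
status()
E
```

```text
t 19.1 rail xy mm [14.1467 85.1779] z 12.0 yaw_rail -0.1 F rail -10.12606400398287 1.5289330590256502 9.237630028740826 open 0.0
```

Emit:
{"api": "jog_arm", "payload": {"deltas": [{"travel": [-4,0,-1],"turn": [0,1.7,0],"gripper": 0},{"travel": [-4,0,-1],"turn": [0,1.7,0],"gripper": 0},{"travel": [-1,0,-1],"turn": [0,1.7,0],"gripper": 0}]}}

```text
time: 19.48
tcp_pos: [0.5861, -0.033, 0.0135]
tool_rot: [[0.984, 0.175, 0.002], [0.175, -0.984, 0.002], [0.002, -0.001, -1.0]]
wrist_force: [-2.5, -1.2, 1.6]
opening: 0.01
```

```bash
python3 - <<'E'
from h import *
status();rows([(18,85,12,0,0)])
E
```

```text
t 19.48 rail xy mm [14.2746 84.6329] z 13.5 yaw_rail -0.1 F rail -2.6926269344913454 -0.7448886345075785 1.5575368108499494 open 0.01
t 19.48 rail xy mm [14.2746 84.6329] z 13.5 yaw_rail -0.1 F rail -2.6926269344913454 -0.7448886345075785 1.5575368108499494 open 0.01
travel [ 3.7 -0.4  1.5] turn [-0.1 -0.1 -0.1]
```

Emit:
{"api": "jog_arm", "payload": {"deltas": [{"travel": [2,0,-0.5],"turn": [0,0.4,0],"gripper": 0},{"travel": [3.5,0,-1.2],"turn": [0,0.8,0],"gripper": 0},{"travel": [4.5,0,-1.8],"turn": [0,1,0],"gripper": 0},{"travel": [4.5,0,-1.8],"turn": [0,1,0],"gripper": 0}]}}

```text
time: 19.98
tcp_pos: [0.5862, -0.0329, 0.0135]
tool_rot: [[0.984, 0.175, 0.009], [0.175, -0.985, 0.004], [0.01, -0.002, -1.0]]
wrist_force: [-5.8, -1.1, -2.0]
opening: 0.004
```

Emit:
{"api": "jog_arm", "payload": {"deltas": [{"travel": [5,0,-0.6],"turn": [0,0,0],"gripper": 0},{"travel": [6,0,-0.8],"turn": [0,0,0],"gripper": 0},{"travel": [7,0,-1],"turn": [0,0,0],"gripper": 0},{"travel": [7,0,-1],"turn": [0,0,0],"gripper": 0}]}}

```text
time: 20.48
tcp_pos: [0.5861, -0.0329, 0.0129]
tool_rot: [[0.985, 0.175, -0.006], [0.175, -0.985, 0.002], [-0.006, -0.003, -1.0]]
wrist_force: [-11.1, -1.1, 4.9]
opening: 0.006
```

Emit:
{"api": "jog_arm", "payload": {"deltas": [{"travel": [7,0,-1.5],"turn": [0,0.5,0],"gripper": 0},{"travel": [7.6,0,-2],"turn": [0,0.8,0],"gripper": 0},{"travel": [8,0,-2],"turn": [0,0.8,0],"gripper": 0},{"travel": [8,0,-2],"turn": [0,0.8,0],"gripper": 0},{"travel": [8,0,-2],"turn": [0,0.8,0],"gripper": 0}]}}

```text
time: 21.1
tcp_pos: [0.5861, -0.0329, 0.013]
tool_rot: [[0.985, 0.174, -0.01], [0.174, -0.985, 0.003], [-0.009, -0.005, -1.0]]
wrist_force: [-11.5, -2.0, 4.3]
opening: 0.002
```

Emit:
{"api": "jog_arm", "payload": {"deltas": [{"travel": [8,0,-2.5],"turn": [0,0.8,0],"gripper": 0},{"travel": [9,0,-3],"turn": [0,0.9,0],"gripper": 0},{"travel": [9.5,0,-3],"turn": [0,0.9,0],"gripper": 0},{"travel": [9.5,0,-3],"turn": [0,0.9,0],"gripper": 0},{"travel": [9.5,0,-3],"turn": [0,0.9,0],"gripper": 0}]}}

```text
time: 21.72
tcp_pos: [0.5861, -0.0329, 0.013]
tool_rot: [[0.985, 0.174, -0.015], [0.174, -0.985, 0.004], [-0.015, -0.007, -1.0]]
wrist_force: [-10.6, -1.9, -0.3]
opening: 0.003
```

Emit:
{"api": "jog_arm", "payload": {"deltas": [{"travel": [9.5,0,-2.8],"turn": [0,1,0],"gripper": 0},{"travel": [10.5,0,-3],"turn": [0,1,0],"gripper": 0},{"travel": [10.5,0,-3],"turn": [0,1,0],"gripper": 0},{"travel": [10.5,0,-3],"turn": [0,1,0],"gripper": 0},{"travel": [10.5,0,-3],"turn": [0,1,0],"gripper": 0}]}}

```text
time: 22.35
tcp_pos: [0.586, -0.0328, 0.013]
tool_rot: [[0.985, 0.173, -0.021], [0.173, -0.985, 0.005], [-0.02, -0.009, -1.0]]
wrist_force: [-13.1, -2.7, 2.6]
opening: 0.004
```

Pressed home at about 13 N. Now I'll back away straight and check.

Emit:
{"api": "jog_arm", "payload": {"deltas": [{"travel": [0,0,0],"turn": [0,0,0],"gripper": 0},{"travel": [-4,0,0],"turn": [0,0,0],"gripper": 0},{"travel": [-12,0,0],"turn": [0,0,0],"gripper": 0},{"travel": [-30,0,0],"turn": [0,0,0],"gripper": 0},{"travel": [-50,0,-30],"turn": [0,0,0],"gripper": 0},{"travel": [-70,0,-80],"turn": [0,0,0],"gripper": 0},{"travel": [-70,0,-130],"turn": [0,0,0],"gripper": 0},{"travel": [-70,0,-130],"turn": [0,0,0],"gripper": 0}]}}

```text
time: 23.35
tcp_pos: [0.5234, -0.0459, 0.1488]
tool_rot: [[0.985, 0.173, -0.01], [0.173, -0.985, 0.005], [-0.009, -0.006, -1.0]]
wrist_force: [-0.6, -0.5, -0.5]
opening: 0.007
```

```bash
python3 - <<'E'
from h import *
status()
a=ctrl.snapshot("scene")[180:290,280:400]
cv2.imwrite("pics/f.png",cv2.resize(a,None,fx=6.5,fy=5*1.3,interpolation=cv2.INTER_CUBIC)[:600])
E
python3 -c "import cv2;print(cv2.imread('pics/f.png').shape)"
```

```text
t 23.35 rail xy mm [-49.6439  83.0068] z 148.8 yaw_rail -0.2 F rail -0.6588270685360569 -0.4152181696922968 -0.5106195625335253 open 0.01
(600, 780, 3)
```

View pics/f.png

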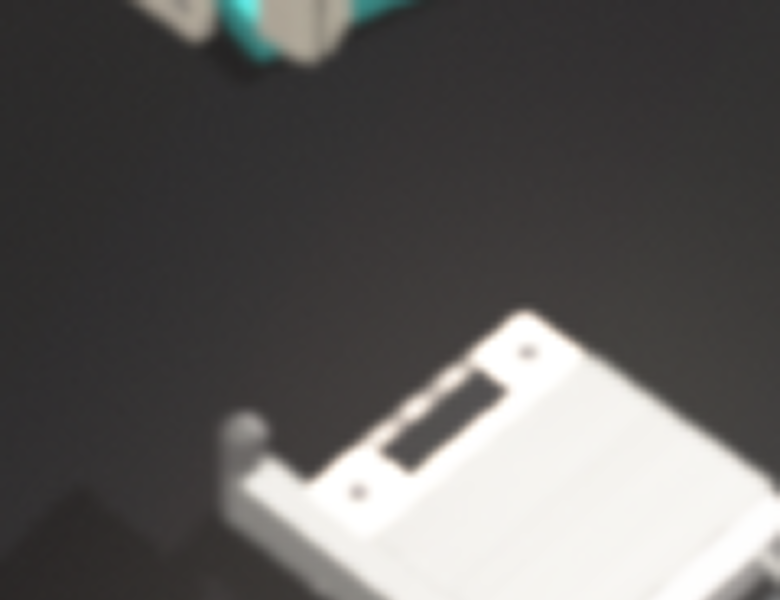

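```bash
python3 - <<'E'
from h import *
P=[w2r(unproj("scene",(280+x/6.5-.5,180+y/6.5-.5),.024))*1e3 for x,y in [(525,310),(776,487),(308,485)]]
d=P[1]-P[0];e=P[0]-P[2];print(P,np.degrees(np.arctan2(d[1],d[0])),np.degrees(np.arctan2(-e[0],e[1])))
status();ctrl.sign_off()
E
```

```text
[array([ 21.5512, 132.4942]), array([143.6934, 133.9855]), array([22.8215, 12.4328])] 0.6995285921720149 0.6061953650508636
t 23.4 rail xy mm [-51.4373  83.5582] z 146.5 yaw_rail -0.2 F rail -0.9192362280923244 -0.695051645105376 -0.04942084054680085 open 0.01
the job is handed in; nothing more can be done
```

The white scale is turned a quarter turn against the post, flat along the rail with its display facing out, and pushed up to the stop bar. I backed the arm clear and handed the job in at 23.4 s; no verdict is reported.

- **Final position:** the last picture puts the scale about 0.7° from the rail's direction. Its outer side measured 132.5 to 134 mm from the rail's axis, where 133 mm means flush. Its back edge measured x ≈ 144 mm. I read the stop bar at 143 to 147 mm in the first top view, and the push stopped dead there.
- **Pressing home:** I leaned on it for over a second at 10 to 13 N, where sliding took about 3 N. So the bar should have taken well over the 4 N needed. The highest force I read on the scale was about 14 N.
- **Sticking in the turn:** the scale stuck about 5 to 8° short of square at 8 to 10 N. Moving the push further out and angling it along the rail freed it.
- **Disagreement:** the two cameras differed by about 4 mm and 1° on the rail. I relied on contact and the rail itself for the final fit.
- **Not measured:** I did not re-measure the cup, formula container, saucer and funnel at the end. Nothing suggested the arm had touched them.

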